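# Send a valve block down the gravity rail

## Task

Hang the yellow roller carrier, the one with the aluminium valve block, on the sloping steel rail at its open upper end, uphill of the red sprung latch, and set both its rollers gently down on the bar: do not drop it, and never let carrier and bar press or knock together with more than 20 N, then or later. Push it on downhill along the bar until the latch has snapped shut behind it, and let it go there, so that it rolls the rest of the way by itself. Check that it has come to rest against the rubber stop, hanging on both rollers, and leave the other things on the bench where they are.

Things in the scene. Friction and masses are not known exactly. Their poses are not given: they have to be found in the camera images.
- track: Gravity rail: a steel bar on edge, 8 mm thick, 24 high, 470 long, falling 5.7 degrees (1 in 10). Origin: middle of the top edge at the open upper end, robot's left, 205 mm over the bench, AS DRAWN: the bar is clamped by eye, so there it stands up to 5 mm above or below this (true at the stop): feel for it. x: across, away from the robot; y: UPHILL along it (bar: y 0 to -470 mm); z: square to the top edge.
- latch_nose (a point): Tip of the shut red latch: on the bar's middle line at track z = 0, y = -125 mm (axes as track). Its arm (track z 3 to 15 mm) slants from its pivot on the far side (track x 38, y -85 mm) downhill to this tip. A carrier pushed downhill swings it to the far side; it shuts behind the carrier and bars the way back. Posts and brackets are on the bar's far side (x > 0), below track z = -18 mm; its near side and the space beneath are free.
- latch (a joint): Latch angle, rad: 0 shut, up to 1.0 swung aside. A carrier meets it with its seat point at about track y = -78 mm, opens it 0.2 to 0.4 rad with its far cheek and rubs along it, needing a steady push of about 2 to 9 N (its weight alone does not do it); it is clear once the seat point is beyond track y = -163 mm, and the latch snaps back to 0.
- stop_face (a point): Middle of the rubber stop's face at the lower end of the rail, level with the bar's top edge (track y = -455 mm; axes as the rail's level base). A carrier resting on it has its seat point at track y = -420 mm, 35 mm uphill of this point. From the latch to the stop it rolls for about 2 to 4 s.
- carrier_grip (a point): Centre of the black grip of the yellow carrier: an upright plate 12 mm thick (x), 44 long (y), 50 high (z), its centre 168 mm above the carrier's underside. The carrier stands upright on its valve block (50 x 70 x 45 mm), 193 mm high, 0.5 to 0.75 kg. Axes: x across the grip, roughly away from the robot at the start; y along the rollers' way; hung rightly they lie along the track's.
- carrier_seat (a point): Yellow carrier, lowest level of its two rollers (26 mm diameter, 20 mm either side in y), midway between them: 59 mm below the grip's centre, 109 above the underside. Comes to lie on the middle of the bar's top edge. Two cheek plates, 70 mm long in y, stand at x = -10 to -6 and 6 to 10 mm, so they have 2 mm of play each side of the bar. The far (+x) one ends 9 mm below this point. Rollers turn freely.
- carrier_foot (a point): Yellow carrier, top of the hook's foot, 51 mm below the seat point. The near (-x) cheek runs on down as the hook's back (44 mm wide) to this foot, which reaches under the bar from x = -10 to 12 mm. The hook is open to +x: the 24 mm high bar goes in sideways through the 42 mm gap between foot and far cheek, seat point 9 to 27 mm above the bar's top edge; then the carrier is lowered until the rollers sit.
- carrier2: Green carrier of the same shape with a dark steel hub (68 mm diameter) under it, standing on the bench; leave it. The yellow and green carriers may be in each other's places. Origin: underside centre.
- oil: Yellow oil bottle, 56 mm diameter, 150 mm high; leave it. Origin: underside centre.
- cleaner: White bottle, 66 mm diameter, 200 mm high; leave it. Origin: underside centre.
- tray: Black tray 140 x 100 x 30 mm with a brass gland in it; leave it. Origin: underside centre.
- wrench: Wrench lying on the bench; leave it. Origin: underside centre.
- driver: Screwdriver lying on the bench; leave it. Origin: underside centre.
- bush: Steel bush, 48 mm outside, 25 mm high; leave it. Origin: underside centre.

How it is judged:
On the way, in this order (a step that is already met when the one before it is completed fails the run):
1. the yellow carrier hangs on the bar with both rollers on its top edge, uphill of the latch (seat point 25 to 85 mm from the open end) (x of carrier_seat in the frame of track between -0.0035 and 0.0035 m and z of carrier_seat in the frame of track between -0.0065 and 0.0065 m and angle between the z axis of carrier_seat and the z axis of track, either way round below 0.12 rad and y of carrier_seat in the frame of track between -0.085 and -0.025 m and contact force between carrier and track above 1 N and value of joint latch below 0.1 rad), for 0.2 s.
2. it is past the latch, which has shut behind it, and let go, rolling by itself with at least 60 mm still to go to the stop (x of carrier_seat in the frame of track between -0.0035 and 0.0035 m and z of carrier_seat in the frame of track between -0.0065 and 0.0065 m and angle between the z axis of carrier_seat and the z axis of track, either way round below 0.12 rad and y of carrier_seat in the frame of track between -0.36 and -0.155 m and value of joint latch below 0.08 rad and contact force between the fingers and carrier below 0.05 N), for 0.1 s.
At the end, for the whole second after the job is handed in: The yellow carrier is at rest against the rubber stop (seat point within 6 mm of its place there), both rollers on the bar's top edge (seat point within 3.5 mm across and 3.5 mm in height of it, within 0.12 rad of upright to the bar), the latch is shut, and the robot touches nothing (x of carrier_seat in the frame of track between -0.0035 and 0.0035 m and z of carrier_seat in the frame of track between -0.0065 and 0.0065 m and angle between the z axis of carrier_seat and the z axis of track, either way round below 0.12 rad and z of carrier_seat in the frame of track between -0.0035 and 0.0035 m and y of carrier_seat in the frame of track below -0.414 m and linear speed of carrier below 0.02 m/s and value of joint latch below 0.08 rad).
It fails at once if the carrier and the bar are pressed or knocked together with more than 20 N (contact force between carrier and track above 20 N).
It fails at once if the green carrier is moved more than 20 mm (distance of carrier2 from where it was at the start of the episode above 0.02 m).
It fails at once if another thing on the bench (bottles, tray, wrench, screwdriver, bush) is moved more than 20 mm (distance of any of oil, cleaner, tray, wrench, driver, bush from where it was at the start of the episode above 0.02 m).
It also fails if it takes over 66 s, if anything falls off the work surface, if the arm or the gripper's body presses on something with over 40 N, if the wrist force passes 120 N, or if a joint passes its speed limit or range.

## Robot

A 6-joint arm with a two-finger parallel gripper is mounted at the origin on the work surface. World frame = base frame: x ahead of the robot, y to its left, z up, the work surface at z = 0. Lengths are in m, angles in rad, forces in N, time in s.
With the tool pointing down it reaches from about 0.3 to 0.875 m from the base axis. Payload 6.4 kg.
Tool frame: the origin (TCP) lies between the finger pads; the fingertips stand 19 mm ahead of it and the grasp point (between the pads) is the TCP; z points along the fingers, y is the direction in which the jaws open and shut (so a half turn about z gives the same grasp; the last joint's range is limited). The gripper opens to 85 mm and grips with 20 to 120 N. Pads are 22 mm wide; open, the fingers measure 114 mm over their backs; the gripper's body (76 mm by 85 mm) begins 54 mm behind the grasp point. The pads swing forward as they close: fully open they stand 13 mm farther back than shut.
Start: joints at [1.002, 0.181, 1.607, -0, 1.354, -0.206], TCP at [0.204, 0.538, 0.25] pointing down, gripper open.
Joint ranges: [-2.99, 2.99], [-0.89, 2.07], [0.3, 2.58], [-1.14, 4.28], [0, 2.63], [-3.12, 3.12]. Speed limits (rad/s): [2.57, 2.57, 3.01, 3.14, 3.14, 3.14].

## Interface

Orientations are given as a unit quaternion [w, x, y, z].
In Python, from bench import * gives the robot as it stands.
- The arm moves only by the tool apply_moves, never from a script. Its argument "moves" is a list that holds one entry, the list of rows, each a list of 7 numbers: the shift along the tool's x, y, z in cm, then the turn, a rotation vector about the tool's x, y, z in rad, then the opening, from 0 (shut) to 1 (fully open). A call has 1 to 8 rows; each row is the pose to reach, as a shift and turn from the pose commanded when the call began, along the tool's axes at that moment; what a row does not reach only later rows make up. A row lasts 1/10 s, in which the tool goes at most 50 mm and 8.59 degrees, less where a joint would pass 70% of its speed; a pose out of reach is approached as far as the arm can. A call with a gripper value outside its range is refused whole. The fingers move at their own pace and stop on an object; the grip force is fixed at half the most. Time passes only in rows, so rows that repeat a pose let the fingers close. It gives the time, the measured TCP pose, the force and the opening at its end, in the units of the state.
- get_obs(): the state, without advancing time (a new reading comes with each control period).
- camera(name): name is "scene" or "top" or "wrist"; returns the picture (420x560x3 uint8, red, green, blue); there is no depth.
- get_calibration(name): a dict with "vertical_fov" (degrees; the focal length in pixels is half the picture's height over the tangent of half this angle, whatever the lens; pixels are square), "cx", "cy" (the principal point, pixels), "R" (3x3) and "t" (3): a world point X has camera coordinates R X + t. Camera axes: x right, y down, z forward; pixel columns grow to the right and rows downward; lengths in m; the calibration is good to about 2 mm. A picture is of the moment at which its call begins: read the wrist's pose just before it. get_calibration takes no time and is no camera call; for the wrist camera it gives the pose at the moment of the call.
- hand_in(): hands the job in, once; it reports no verdict.
The state is a dict: "time_s": time; "q": joint angles; "dq": joint speeds; "joint_efforts": joint torques, N m; "eef_pos": TCP position; "eef_rot": TCP orientation; "wrist_force": force on the tool from outside, world axes, zero at the start; "torque": the same for the moment, N m; "opening": opening from 0.0 (shut) to 1.0 (fully open).
Only numpy, scipy, OpenCV 4.12 (cv2) and the standard library are available. Lean on these libraries where they do the work, as an engineer would, in place of code of your own. Each camera call takes 0.05 s, during which the arm holds its last target. There are 200 camera calls.

## Working session

There is one attempt and no reset: what is moved stays moved. The work goes in short steps, Python scripts to look and compute and a tool call to move; the robot and the scene stay as the last step left them, time stands still between calls to the robot, and variables do not carry over. Pictures are saved under pics/ and viewed, about 8 in all and at most 12, crops included, and the job is handed in when it is done.

Besides the shell and the picture viewer there is one more tool, called after "Request:" by a JSON object that holds its "api" and its "payload", one argument or row to a line. apply_moves: Moves the arm, as the interface text tells. Its arguments: {"type":"object","properties":{"moves":{"type":"array","items":{"type":"array","items":{"type":"array","items":{"type":"number"}}}}},"required":["moves"]}

```bash
mkdir -p pics; ls; python3 - <<'E'
from bench import *
import cv2
print(get_obs())
for n in("scene","top","wrist"):
    c=get_calibration(n); print(n,c)
    cv2.imwrite(f"pics/{n}0.png",cv2.cvtColor(camera(n),cv2.COLOR_RGB2BGR))
E
```

```text
pics
{'time_s': 0.0, 'q': array([ 1.00173510e+00,  1.81523177e-01,  1.60800846e+00, -1.23183247e-05,
        1.35378631e+00, -2.06263825e-01]), 'dq': array([ 0.00144008, -0.00048088, -0.0003679 ,  0.0021479 , -0.00060213,
       -0.00028065]), 'joint_efforts': array([ 5.10268765e-04, -4.44880700e+01, -3.51330793e+01, -3.57475319e-04,
        9.25602304e-03, -2.16441572e-05]), 'eef_pos': array([0.20374599, 0.53714033, 0.24939395]), 'eef_rot': array([-3.20534985e-04,  1.80404124e-01,  9.83592196e-01, -8.00907265e-04]), 'wrist_force': array([-0.4153147 ,  0.68121632, -0.21866736]), 'torque': array([ 0.02537892, -0.01796744, -0.03144384]), 'opening': 0.9994097605706105}
scene {'vertical_fov': 43.694122142607505, 'cx': 270.5751127758351, 'cy': 219.22220518236688, 'R': array([[ 0.87397966,  0.48565933,  0.01716315],
       [ 0.3764678 , -0.65430327, -0.65586525],
       [-0.30729718,  0.57967426, -0.75468285]]), 't': array([-0.42399233, -0.0723706 ,  1.76525752])}
top {'vertical_fov': 52.10707097018333, 'cx': 274.07451205652046, 'cy': 215.16856303042104, 'R': array([[ 0.00265011, -0.99995793, -0.00878172],
       [-0.98833126, -0.00128166, -0.15231438],
       [ 0.15229672,  0.0090829 , -0.98829308]]), 't': array([0.00339231, 0.48722802, 1.1923582 ])}
wrist {'vertical_fov': 71.89756666859796, 'cx': 280.9550441533531, 'cy': 204.94004308601848, 'R': array([[ 0.35456727,  0.93502997, -0.00100139],
       [ 0.90008529, -0.34102566,  0.27119728],
       [ 0.25323609, -0.09705902, -0.96252326]]), 't': array([-0.57436463, -0.03559748,  0.37825246])}
```

View pics/scene0.png

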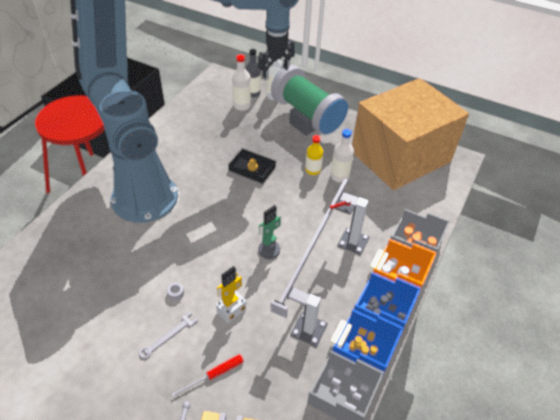

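View pics/top0.png

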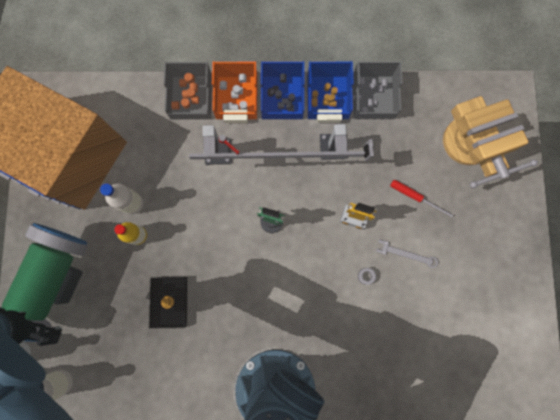

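```bash
cat > h.py <<'E'
from bench import *
import numpy as np, cv2
from scipy.spatial.transform import Rotation as Ro
def ray(c,u,v):
    R,t=np.array(c["R"]),np.array(c["t"]); f=210/np.tan(np.radians(c["vertical_fov"])/2)
    d=R.T@np.array([(u-c["cx"])/f,(v-c["cy"])/f,1]); return -R.T@t,d
def atz(c,u,v,z):
    o,d=ray(c,u,v); return o+d*(z-o[2])/d[2]
def proj(c,X):
    R,t=np.array(c["R"]),np.array(c["t"]); f=210/np.tan(np.radians(c["vertical_fov"])/2)
    p=np.atleast_2d(X)@R.T+t; return p[:,:2]/p[:,2:]*f+[c["cx"],c["cy"]]
def tri(obs):
    A=np.zeros((3,3));b=np.zeros(3)
    for c,u,v in obs:
        o,d=ray(c,u,v);d=d/np.linalg.norm(d);P=np.eye(3)-np.outer(d,d);A+=P;b+=P@o
    X=np.linalg.solve(A,b); return X
def tool():
    s=get_obs();q=s["eef_rot"];return s,Ro.from_quat([q[1],q[2],q[3],q[0]])
E
python3 - <<'E'
from h import *
s=cv2.imread("pics/scene0.png");t=cv2.imread("pics/top0.png")
def cr(im,x,y,w,h,W=400,H=300): return cv2.resize(im[y:y+h,x:x+w],(W,H),interpolation=cv2.INTER_CUBIC)
a=np.vstack([np.hstack([cr(t,325,185,64,48),cr(s,195,255,80,60)]),np.hstack([cr(t,180,125,80,60),cr(s,310,175,80,60)])])
cv2.imwrite("pics/c1.png",a)
E
```

```text
(no output)
```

View pics/c1.png

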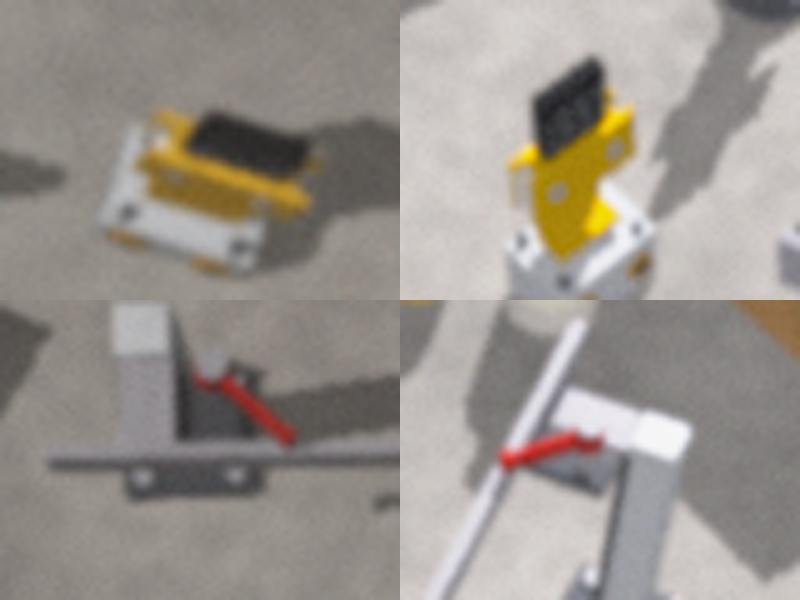

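```bash
python3 - <<'E'
from h import *
t=get_calibration("top");s=get_calibration("scene")
for n,p in dict(gl=(358.3,202.9),gr=(374.9,207.4)).items(): print(n,atz(t,*p,.193))
# grip mid-top by scene: left corner, right corner
for p in((195+135/5,255+100/5),(195+200/5,255+57/5)): print('scene',atz(s,*p,.193))
# rail upper end, middle top; latch tip; lower end
print('end',tri([(t,180+50/5,125+460/5),(s,310+178/5,175+20/5)]), atz(t,190,217-60,.205))
U=(180+50/5,125+ (460-300)/5); S=(310+(580-400)/5,175+(320-300)/5)
print('end',tri([(t,*U),(s,*S)]),atz(t,*U,.205),atz(s,*S,.205))
U=(180+290/5,125+(440-300)/5); S=(310+(505-400)/5,175+(462-300)/5)
print('tip',tri([(t,*U),(s,*S)]),atz(t,*U,.193),atz(s,*S,.193))
st,R=tool();print(R.as_matrix())
c=get_calibration("wrist");C=-np.array(c["R"]).T@c["t"];print("cam in tool",R.inv().apply(C-st["eef_pos"]),(np.array(c["R"])@R.as_matrix()).round(3))
E
```

```text
gl [ 0.49457414 -0.20779779  0.193     ]
gr [ 0.48319342 -0.24888126  0.193     ]
scene [ 0.47696025 -0.24615436  0.193     ]
scene [ 0.49151335 -0.20691344  0.193     ]
end [0.53114621 0.26680932 0.10808629] [0.60971387 0.2154997  0.205     ]
end [0.61237741 0.21749799 0.20414386] [0.60971387 0.2154997  0.205     ] [0.61446701 0.21922211 0.205     ]
tip [0.62198598 0.09530095 0.20197166] [0.62382974 0.09552554 0.193     ] [0.62008855 0.10409108 0.193     ]
[[-9.34897617e-01  3.54916724e-01 -7.51887520e-04]
 [ 3.54917392e-01  9.34896983e-01 -1.12990949e-03]
 [ 3.01913601e-04 -1.32320764e-03 -9.99999079e-01]]
cam in tool [ 6.84401848e-02 -1.38808553e-05 -1.23659978e-01] [[ 0.     1.    -0.001]
 [-0.962  0.    -0.272]
 [-0.272  0.001  0.962]]
```

```bash
cat >> h.py <<'E'
def Rt(phi,tilt=0):  # tool down, y at yaw phi (deg), then tilt (deg) about tool y so that uphill end rises
    f=np.radians(phi);y=np.array([np.cos(f),np.sin(f),0]);z=np.array([0,0,-1.]);x=np.cross(y,z)
    return Ro.from_rotvec(np.radians(tilt)*y)*Ro.from_matrix(np.c_[x,y,z])
def go(P,R):
    s,R0=tool(); print("t",s["time_s"],"shift cm",(R0.inv().apply(np.array(P)-s["eef_pos"])*100).round(2),"turn",(R0.inv()*R).as_rotvec().round(4))
E
python3 -c "
from h import *
go([.485,-.229,.33],Rt(-17.5))
t=get_calibration('top')
print(atz(t,366,152,.165))"
```

```text
t 0.15 shift cm [-53.48 -61.67  -7.98] turn [-1.3000e-03  8.0000e-04  1.5134e+00]
[ 0.63508443 -0.23689716  0.165     ]
```

Request:
{"api": "apply_moves", "payload": {
  "moves": [
    [[-53.5, -61.7, -8, 0, 0, 1.513, 1], [-53.5, -61.7, -8, 0, 0, 1.513, 1], [-53.5, -61.7, -8, 0, 0, 1.513, 1], [-53.5, -61.7, -8, 0, 0, 1.513, 1], [-53.5, -61.7, -8, 0, 0, 1.513, 1], [-53.5, -61.7, -8, 0, 0, 1.513, 1], [-53.5, -61.7, -8, 0, 0, 1.513, 1], [-53.5, -61.7, -8, 0, 0, 1.513, 1]]
  ]
}}

```text
time_s: 0.95
eef_pos: [0.3411, 0.1621, 0.2895]
eef_rot: [0.0, 0.706, 0.708, 0.0]
wrist_force: [1.0, 0.8, 0.2]
opening: 0.999
```

```bash
python3 -c "
from h import *
go([.485,-.229,.33],Rt(-17.5))"
```

```text
t 0.95 shift cm [-39.14  14.3   -4.04] turn [ 8.000e-04 -3.000e-04  3.078e-01]
```

Request:
{"api": "apply_moves", "payload": {
  "moves": [
    [[-39, 14.2, -4, 0, 0, 0.308, 1], [-39, 14.2, -4, 0, 0, 0.308, 1], [-39, 14.2, -4, 0, 0, 0.308, 1], [-39, 14.2, -4, 0, 0, 0.308, 1], [-39, 14.2, -4, 0, 0, 0.308, 1], [-39, 14.2, -4, 0, 0, 0.308, 1], [-39, 14.2, -4, 0, 0, 0.308, 1], [-39, 14.2, -4, 0, 0, 0.308, 1]]
  ]
}}

```text
time_s: 1.75
eef_pos: [0.4805, -0.2113, 0.3276]
eef_rot: [-0.0, 0.805, 0.593, 0.0]
wrist_force: [-0.6, 0.2, 0.0]
opening: 0.998
```

```bash
python3 -c "
from h import *
go([.485,-.229,.33],Rt(-17.5))"
```

```text
t 1.75 shift cm [-1.56  0.95 -0.24] turn [-0.0002 -0.0003  0.0049]
```

Request:
{"api": "apply_moves", "payload": {
  "moves": [
    [[-0.5, 0, 0, 0, 0, 0, 1], [-0.5, 0, 0, 0, 0, 0, 1], [-0.5, 0, 0, 0, 0, 0, 1]]
  ]
}}

```text
time_s: 2.05
eef_pos: [0.4784, -0.2129, 0.3272]
eef_rot: [-0.001, 0.805, 0.594, -0.0]
wrist_force: [0.4, 0.6, 0.1]
opening: 1.001
```

```bash
python3 -c "
from h import *
go([.485,-.229,.33],Rt(-17.5))
import pickle
c=get_calibration('wrist');pickle.dump(c,open('w1.pkl','wb'))
im=cv2.cvtColor(camera('wrist'),cv2.COLOR_RGB2BGR);cv2.imwrite('pics/w1.png',cv2.resize(im,(784,588)))"
```

```text
t 2.05 shift cm [-1.34  1.11 -0.28] turn [-0.0011 -0.0008  0.0057]
```

View pics/w1.png

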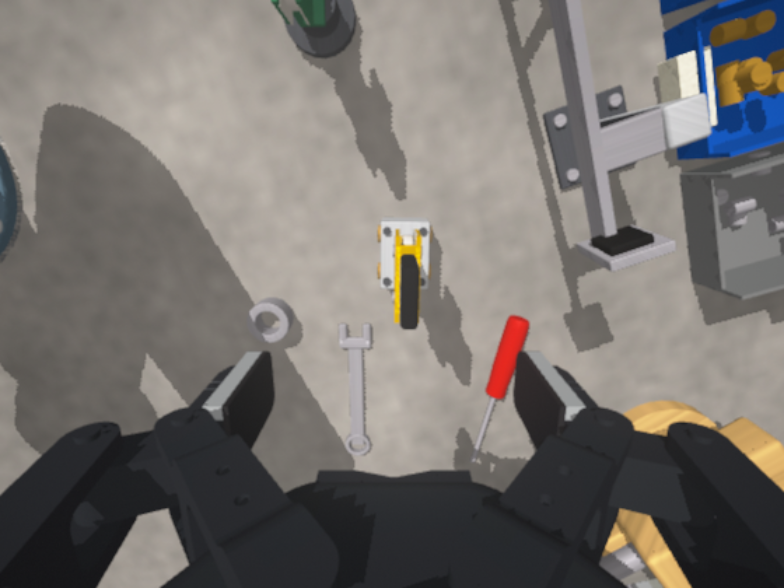

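```bash
python3 -c "
from h import *
import pickle
c=pickle.load(open('w1.pkl','rb'))
a=atz(c,410/1.4,256/1.4,.193);b=atz(c,408.5/1.4,328/1.4,.193);m=(a+b)/2
print(a,b,np.linalg.norm(a-b),m,np.degrees(np.arctan2(a[0]-b[0],a[1]-b[1])))
for w in((384,222),(429,222),(425,288)): print('block',atz(c,w[0]/1.4,w[1]/1.4,.045))
# stop/lower end of rail
for w in((594,100),(570,20),(612,235)): print('rail',atz(c,w[0]/1.4,w[1]/1.4,.165))
go([m[0],m[1],.25],Rt(-18.5))
go([m[0],m[1],.168],Rt(-18.5))
"
```

```text
[ 0.49396388 -0.19984065  0.193     ] [ 0.4788357  -0.24726196  0.193     ] 0.04977592395559661 [ 0.48639979 -0.2235513   0.193     ] 17.69353363588022
block [ 0.47615017 -0.18924386  0.045     ]
block [ 0.51893721 -0.20244869  0.045     ]
block [ 0.49637661 -0.26691426  0.045     ]
rail [ 0.63667673 -0.14208426  0.165     ]
rail [ 0.63012032 -0.09245292  0.165     ]
rail [ 0.63413435 -0.23314552  0.165     ]
t 2.1 shift cm [-0.82  1.08  7.75] turn [-0.0006 -0.0005  0.024 ]
t 2.1 shift cm [-0.83  1.09 15.95] turn [-0.0006 -0.0005  0.024 ]
```

```bash
python3 -c "
from h import *
go([.4858,-.227,.170],Rt(-18))
"
```

```text
t 2.1 shift cm [-1.17  1.13 15.75] turn [-0.0006 -0.0005  0.0152]
```

Request:
{"api": "apply_moves", "payload": {
  "moves": [
    [[-1.17, 1.13, 4, 0, 0, 0.015, 1], [-1.17, 1.13, 8, 0, 0, 0.015, 1], [-1.17, 1.13, 12, 0, 0, 0.015, 0.7], [-1.17, 1.13, 14.5, 0, 0, 0.015, 0.6], [-1.17, 1.13, 15.7, 0, 0, 0.015, 0.5], [-1.17, 1.13, 15.7, 0, 0, 0.015, 0.5], [-1.17, 1.13, 15.7, 0, 0, 0.015, 0.4]]
  ]
}}

```text
time_s: 2.8
eef_pos: [0.487, -0.2284, 0.1722]
eef_rot: [0.001, 0.809, 0.588, 0.0]
wrist_force: [0.5, 0.7, 0.7]
opening: 0.403
```

```bash
python3 -c "
from h import *
go([.4858,-.227,.170],Rt(-18))
import pickle
c=get_calibration('wrist');pickle.dump(c,open('w2.pkl','wb'))
im=cv2.cvtColor(camera('wrist'),cv2.COLOR_RGB2BGR);cv2.imwrite('pics/w2.png',cv2.resize(im,(784,588)))"
```

```text
t 2.8 shift cm [ 0.09 -0.16  0.22] turn [0.0021 0.0007 0.0002]
```

View pics/w2.png

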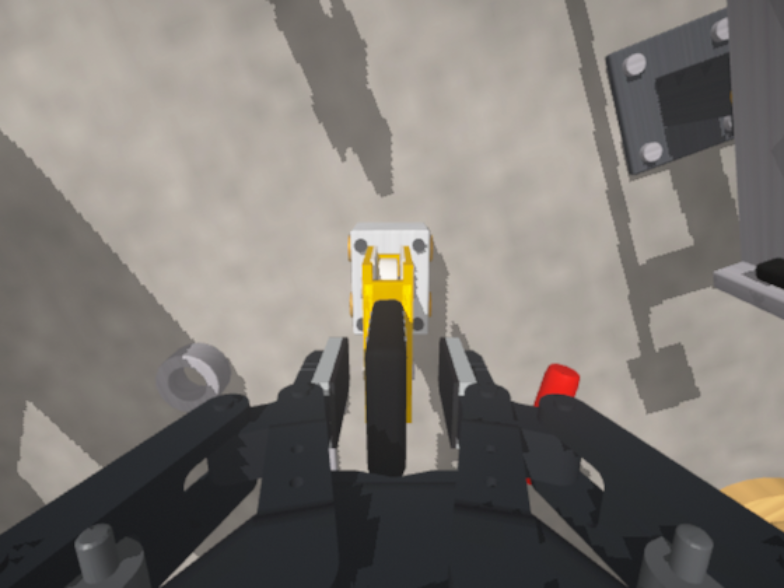

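```bash
python3 -c "
from h import *
import pickle
c=pickle.load(open('w2.pkl','rb'))
b=atz(c,386/1.4,474/1.4,.193);print(b); s,R=tool();print('in tool mm',R.inv().apply(b-s['eef_pos'])*1e3)
a=atz(c,387/1.4,303/1.4,.193);print('in tool mm',R.inv().apply(a-s['eef_pos'])*1e3)
"
```

```text
[ 0.47924913 -0.24596709  0.193     ]
in tool mm [-18.84616281  -2.2649999  -20.27832665]
in tool mm [ 35.57890598  -1.76564536 -20.33738486]
```

Request:
{"api": "apply_moves", "payload": {
  "moves": [
    [[0.2, -0.2, 0.2, 0, 0, 0, 0.4], [0.2, -0.2, 0.2, 0, 0, 0, 0.2], [0.2, -0.2, 0.2, 0, 0, 0, 0], [0.2, -0.2, 0.2, 0, 0, 0, 0], [0.2, -0.2, 0.2, 0, 0, 0, 0], [0.2, -0.2, 0.2, 0, 0, 0, 0], [0.2, -0.2, 0.2, 0, 0, 0, 0]]
  ]
}}

```text
time_s: 3.55
eef_pos: [0.4855, -0.2263, 0.1695]
eef_rot: [0.001, 0.809, 0.587, 0.0]
wrist_force: [-0.1, 1.1, 6.3]
opening: 0.13
```

Request:
{"api": "apply_moves", "payload": {
  "moves": [
    [[0, 0, 0, 0, 0, 0, 0], [0, 0, 0, 0, 0, 0, 0], [0, 0, -1, 0, 0, 0, 0], [0, 0, -2, 0, 0, 0, 0], [0, 0, -5, 0, 0, 0, 0], [0, 0, -8, 0, 0, 0, 0], [0, 0, -11, 0, 0, 0, 0], [0, 0, -11, 0, 0, 0, 0]]
  ]
}}

```text
time_s: 4.35
eef_pos: [0.4867, -0.2274, 0.2833]
eef_rot: [0.004, 0.809, 0.587, 0.001]
wrist_force: [1.0, -0.7, -6.6]
opening: 0.134
```

```bash
python3 -c "
from h import *
s,R=tool();print(s['time_s'],s['eef_pos'],s['opening'],s['wrist_force'],s['torque'])
for n in ('scene','top'):
  cv2.imwrite(f'pics/{n}1.png',cv2.cvtColor(camera(n),cv2.COLOR_RGB2BGR))
def cr(im,x,y,w,h,W=400,H=300): return cv2.resize(im[y:y+h,x:x+w],(W,H),interpolation=cv2.INTER_CUBIC)
S=cv2.imread('pics/scene1.png');T=cv2.imread('pics/top1.png')
cv2.imwrite('pics/c2.png',np.vstack([np.hstack([cr(S,180,170,160,120),cr(T,300,140,120,90)]),np.hstack([cr(S,310,175,48,36),cr(T,180,130,64,48)])]))
"
```

```text
4.35 [ 0.48672719 -0.22737043  0.28333956] 0.13397579486649078 [ 0.96964627 -0.69897007 -6.57510452] [-0.11821493 -0.15533682  0.00442188]
```

View pics/c2.png

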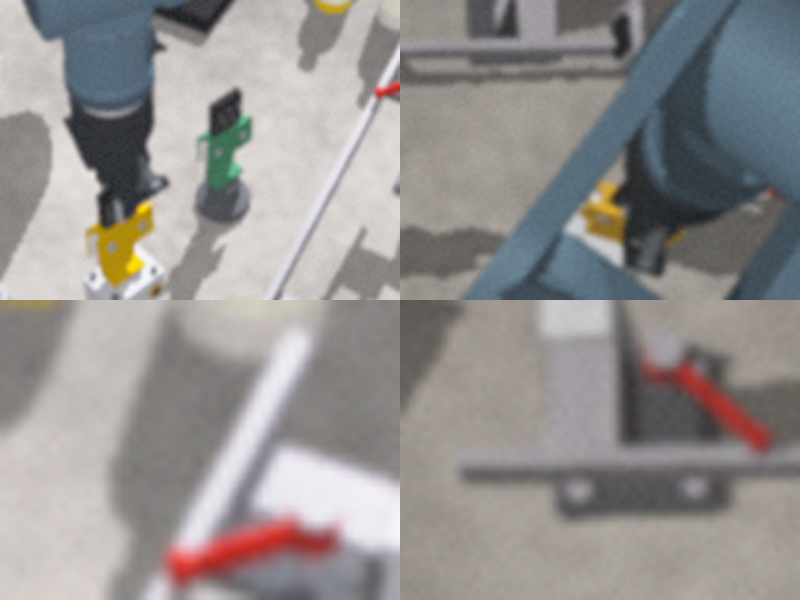

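```bash
python3 - <<'E'
from h import *
T=cv2.imread('pics/top0.png').astype(int).mean(2)
for u in (194,200,225,250,270,290,310,350,360): print(u,T[148:164,u].round().astype(int))
print('row',T[155,183:198].astype(int))
c=get_calibration("top")
E
```

```text
194 [135 140 135 141 137 143 147 143 123  96  89 115 133 143 143 143]
200 [141 138 139 136 141 144 143 141 126  96  93 113 136 141 143 146]
225 [ 75  72  74  76  94 120 133 129 107  90  97 107 107  86  73  82]
250 [ 85  83  86 103 124 140 142 124  98  89 108 133 138 140 137 138]
270 [ 86  83  86  92 113 133 143 122  95  86  80  86  90  88  84  86]
290 [111  88  84  99 125 140 134 108  93  99 116 125 128 124 109  87]
310 [129 129 131 134 141 139 128  97  87 105 125 129 130 114  90  81]
350 [ 87 107 128 139 142 133 111  94 103 121 132 131 116  95  83  93]
360 [124 129 133 139 137 128 108  92 101 115 132 128 118  96  93 107]
row [135 134 137 143 142 149 143 142 142 141 141 143 143 144 144]
```

```bash
python3 - <<'E'
from h import *
c=get_calibration("top")
uv=[(194,156.2),(200,156.3),(225,155.6),(250,155.3),(270,155.2),(290,154.7),(310,154.35),(350,153.65),(360,153.5)]
P=[]
for u,v in uv:
    z=.19
    for _ in range(5):
        X=atz(c,u+0.0,v+0.0,z); z=.205-.0998*(.217-X[1])
    P.append(X)
P=np.array(P);k=np.polyfit(P[:,1],P[:,0],1);print(P.round(4),k,np.degrees(np.arctan(k[0])))
print("mid x at y=.217,.16,-.24",np.polyval(k,[.217,.16,-.24])+.004)
s=get_calibration("scene")
for X in ([.6125,.217,.205],[.6125,.217,.210],[.6125,.217,.2]): print(proj(s,X),proj(c,X))
# scene bar end
S=cv2.imread('pics/scene0.png').astype(int).mean(2)
for v in range(176,184): print(v,S[v,336:354].astype(int))
E
```

```text
[[ 0.6121  0.2057  0.2039]
 [ 0.6123  0.1908  0.2024]
 [ 0.616   0.1282  0.1961]
 [ 0.6187  0.065   0.1898]
 [ 0.6205  0.0139  0.1847]
 [ 0.6234 -0.0377  0.1796]
 [ 0.6259 -0.0897  0.1744]
 [ 0.631  -0.1952  0.1639]
 [ 0.6322 -0.2219  0.1612]] [-0.04718835  0.62165432] -2.701689239438577
mid x at y=.217,.16,-.24 [0.61541445 0.61810418 0.63697952]
[[345.0865248 179.2236154]] [[189.44293001 155.93258746]]
[[345.29769006 178.01364699]] [[189.03826643 155.35869684]]
[[344.87638643 180.42769973]] [[189.84392438 156.50127445]]
176 [179 182 186 188 189 186 185 185 185 180 176 172 163 142 128 126 123 129]
177 [175 176 179 182 187 182 179 179 179 177 175 169 155 138 130 130 125 128]
178 [172 175 177 176 179 179 179 179 185 192 186 168 149 134 128 129 125 126]
179 [173 175 176 174 179 177 179 188 204 218 207 171 145 132 125 128 124 123]
180 [168 170 175 175 172 171 178 203 221 227 213 172 133 126 126 126 126 128]
181 [148 155 159 159 164 165 184 216 229 226 196 152 126 123 124 125 127 124]
182 [126 135 141 137 141 155 188 224 230 218 175 134 120 120 122 122 121 123]
183 [118 121 123 127 133 161 206 229 227 198 151 124 121 120 122 120 122 124]
```

```bash
cat >> h.py <<'E'
O=np.array([.6155,.2165,.205]);YAW=2.7;SL=5.7;TC=np.array([0,0,.0605]) # TCP in seat frame
def axes():
    R=Rt(YAW,SL).as_matrix(); return np.c_[R[:,1],R[:,0],-R[:,2]]
def goseat(x,y,z):
    go(O+axes()@(np.array([x,y,z])/1e3+TC),Rt(YAW,SL))
def seat():
    s,R=tool();M=R.as_matrix();M=np.c_[M[:,1],M[:,0],-M[:,2]]
    print("seat mm",(axes().T@(s["eef_pos"]-M@TC-O)*1e3).round(2),"F track",(axes().T@s["wrist_force"]).round(2),"T",(axes().T@s["torque"]).round(3))
E
python3 -c "
from h import *
print(axes().round(3)); seat()
go([.52,-.15,.40],Rt(YAW,SL))
P=O+axes()@(np.array([-60,-50,18])/1e3+TC);print(P);P[2]=.4;go(P,Rt(YAW,SL))"
```

```text
[[ 0.999 -0.047  0.005]
 [ 0.047  0.994 -0.099]
 [-0.     0.099  0.995]]
seat mm [-151.57 -432.25   55.76] F track [-1.25 -1.15 -7.74] T [0.059 0.033 0.001]
t 4.45 shift cm [  8.3    1.01 -12.2 ] turn [ 0.0178  0.0983 -0.3619]
[0.55827755 0.15618812 0.27814587]
t 4.45 shift cm [ 38.6   -4.84 -12.19] turn [ 0.0178  0.0983 -0.3619]
```

Request:
{"api": "apply_moves", "payload": {
  "moves": [
    [[0, 0, -3, 0, 0, 0, 0], [1, 0, -6.5, 0.003, 0.015, -0.06, 0], [2, 0, -10, 0.006, 0.03, -0.12, 0], [5, -0.5, -12, 0.009, 0.05, -0.18, 0], [9, -1, -12.2, 0.013, 0.07, -0.25, 0], [13, -1.6, -12.2, 0.015, 0.085, -0.3, 0], [17, -2.2, -12.2, 0.0178, 0.098, -0.362, 0], [21, -2.7, -12.2, 0.0178, 0.098, -0.362, 0]]
  ]
}}

```text
time_s: 5.25
eef_pos: [0.5235, -0.0166, 0.3973]
eef_rot: [-0.038, 0.689, 0.723, 0.033]
wrist_force: [1.5, 0.7, -7.5]
opening: 0.131
```

```bash
python3 -c "
from h import *
seat();P=O+axes()@(np.array([-60,-50,18])/1e3+TC);P[2]=.4;go(P,Rt(YAW,SL))"
```

```text
seat mm [-103.14 -208.18  153.54] F track [ 1.56 -0.14 -7.48] T [-0.172 -0.112  0.003]
t 5.25 shift cm [17.03  4.3   1.43] turn [-0.005  -0.0013  0.0004]
```

Request:
{"api": "apply_moves", "payload": {
  "moves": [
    [[3.5, 0.8, 0.3, 0, 0, 0, 0], [7, 1.7, 0.6, 0, 0, 0, 0], [10.5, 2.6, 0.9, 0, 0, 0, 0], [13.5, 3.4, 1.2, 0, 0, 0, 0], [15.8, 4, 1.4, 0, 0, 0, 0], [16.5, 4.3, 1.4, 0, 0, 0, 0], [16.5, 4.3, 1.4, 0, 0, 0, 0], [16.5, 4.3, 1.4, 0, 0, 0, 0]]
  ]
}}

```text
time_s: 6.05
eef_pos: [0.559, 0.1488, 0.4012]
eef_rot: [-0.037, 0.69, 0.723, 0.033]
wrist_force: [0.3, -1.3, -7.0]
opening: 0.13
```

```bash
python3 -c "
from h import *
seat();goseat(-60,-50,18)"
```

```text
seat mm [-59.8  -45.28 141.16] F track [ 0.24 -2.   -6.84] T [-0.203  0.048  0.032]
t 6.05 shift cm [-0.46 -0.   12.32] turn [-0.003   0.0012 -0.0005]
```

Request:
{"api": "apply_moves", "payload": {
  "moves": [
    [[0, 0, 3, 0, 0, 0, 0], [-0.2, 0, 6.5, -0.003, 0, 0, 0], [-0.5, 0, 9.5, -0.003, 0.001, 0, 0], [-0.5, 0, 11.5, -0.003, 0.001, 0, 0], [-0.5, 0, 12.3, -0.003, 0.001, 0, 0], [-0.5, 0, 12.3, -0.003, 0.001, 0, 0], [-0.5, 0, 12.3, -0.003, 0.001, 0, 0]]
  ]
}}

```text
time_s: 6.75
eef_pos: [0.5599, 0.1561, 0.2815]
eef_rot: [-0.034, 0.69, 0.722, 0.036]
wrist_force: [-0.2, 0.6, -7.7]
opening: 0.133
```

```bash
python3 -c "
from h import *
import pickle
seat();goseat(-60,-50,18)
W={n:get_calibration(n) for n in('scene','top','wrist')}; pickle.dump(W,open('w3.pkl','wb'))
I={n:cv2.cvtColor(camera(n),cv2.COLOR_RGB2BGR) for n in W}
for n in I: cv2.imwrite(f'pics/{n}3.png',I[n])
w=cv2.resize(I['wrist'][:330],(560,330)); 
def cr(im,x,y,w,h,W,H): return cv2.resize(im[y:y+h,x:x+w],(W,H),interpolation=cv2.INTER_CUBIC)
cv2.imwrite('pics/c3.png',np.hstack([cv2.resize(I['wrist'][:,100:460],(504,588)),cr(I['scene'],305,150,58,115,296,588)]))
"
```

```text
seat mm [-58.11 -49.78  21.32] F track [-0.15 -0.16 -7.72] T [-0.243 -0.04  -0.019]
t 6.75 shift cm [-0.02 -0.16  0.33] turn [ 0.0051 -0.0004 -0.0004]
```

View pics/c3.png

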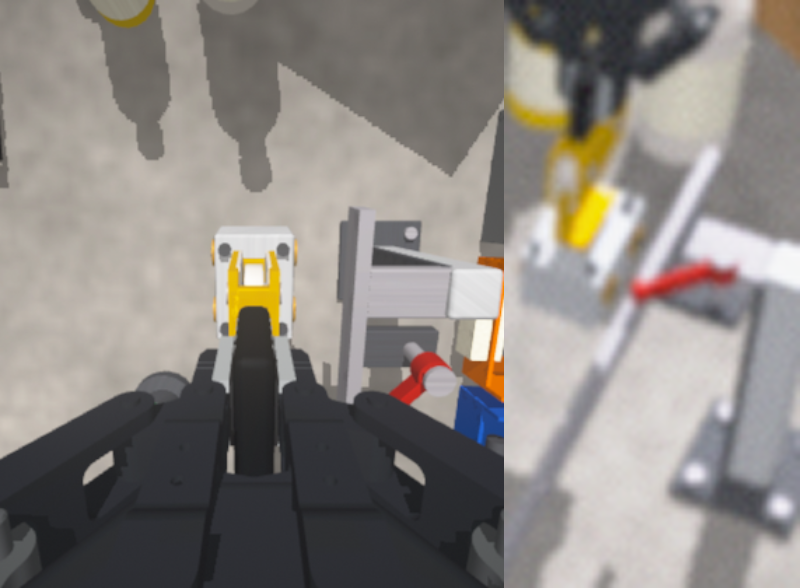

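```bash
python3 - <<'E'
from h import *
import pickle
W=pickle.load(open('w3.pkl','rb'));c=W['wrist']
I=cv2.imread('pics/wrist3.png').astype(int).mean(2)
for v in (152,160,170,200,230,260): print(v,I[v,340:372].astype(int))
print('col',[ (u,I[140:160,u].astype(int)) for u in (354,362)])
# predicted track points
A=axes()
for x in(-4,4):
  for y in (0,-60,-100): print(x,y,proj(c,O+A@(np.array([x,y,0])/1e3)).round(1))
print('bottom near',proj(c,O+A@(np.array([-4,0,-24])/1e3)).round(1),proj(c,O+A@(np.array([-4,-60,-24])/1e3)).round(1))
E
```

```text
152 [184 184 185 185 185 186 184 184 165 130 113 113 112 107 106 111 136 174
 190 190 190 190 190 190 190 190 190 189 185 181 180 180]
160 [190 189 153 101 100 106 107 109 111 113 113 113 111 107 105 110 161 190
 191 190 190 190 190 190 190 191 191 160 114 104 105 105]
170 [193 192 143  89 104 107 107 110 112 114 114 110 111 112 113 148 182 190
 189 189 190 189 189 189 189 189 163 119 104 104 105 104]
200 [155  99  91 105 106 108 111 113 113 111 111 112 113 153 183 186 186 187
 186 186 187 186 186 185 185 186 186 185 185 186 186 186]
230 [181 181 181 163 128 111 110 109 109 110 110 154 181 181 181 181 181 181
 181 181 181 161 128 117 117 116 116 116 116 116 117 117]
260 [176 159 125 109 108 107 108 108 117 156 178 177 177 177 178 178 177 177
 177 141  97  98  97  97  97  98  98  98  98  97  98  98]
col [(354, array([180, 180, 180, 180, 180, 181, 181, 177, 163, 133, 111, 109, 106,
       104, 104, 104, 105, 104, 105, 104])), (362, array([181, 180, 182, 183, 183, 182, 183, 182, 176, 176, 187, 190, 190,
       191, 190, 190, 191, 190, 190, 190]))]
-4 0 [[357.4 151.3]]
-4 -60 [[351.8 231.5]]
-4 -100 [[348.4 278.7]]
4 0 [[368.8 151.3]]
4 -60 [[362.3 231.5]]
4 -100 [[358.5 278.7]]
bottom near [[349.4 148.5]] [[344.9 221.2]]
```

```bash
sed -i 's/^O=.*;YAW/O=np.array([.6148,.2175,.205]);YAW/' h.py; python3 -c "
from h import *
seat();goseat(0,-50,18)"
```

```text
seat mm [-57.27 -50.41  21.81] F track [-0.54 -0.8  -6.57] T [-0.224 -0.016 -0.036]
t 6.9 shift cm [0.04 5.76 0.42] turn [ 0.006  -0.0004  0.0002]
```

Request:
{"api": "apply_moves", "payload": {
  "moves": [
    [[0, 1, 0.3, 0.005, 0, 0, 0], [0, 2.2, 0.4, 0.005, 0, 0, 0], [0, 3.2, 0.4, 0.005, 0, 0, 0], [0, 4.2, 0.4, 0.005, 0, 0, 0], [0, 5, 0.4, 0.005, 0, 0, 0], [0, 5.5, 0.4, 0.005, 0, 0, 0], [0, 5.7, 0.4, 0.005, 0, 0, 0], [0, 5.7, 0.4, 0.005, 0, 0, 0]]
  ]
}}

```text
time_s: 7.7
eef_pos: [0.6161, 0.1598, 0.2762]
eef_rot: [-0.037, 0.689, 0.723, 0.034]
wrist_force: [-0.0, 1.0, -6.6]
opening: 0.13
```

```bash
python3 -c "
from h import *
import pickle
for i in range(3): seat(); I=camera('wrist')
goseat(0,-50,18)
c=get_calibration('wrist');pickle.dump(c,open('w4.pkl','wb'))
I=cv2.cvtColor(I,cv2.COLOR_RGB2BGR);cv2.imwrite('pics/wrist4.png',I)
S=cv2.cvtColor(camera('scene'),cv2.COLOR_RGB2BGR);cv2.imwrite('pics/scene4.png',S)
T=cv2.cvtColor(camera('top'),cv2.COLOR_RGB2BGR);cv2.imwrite('pics/top4.png',T)
def cr(im,x,y,w,h,W,H): return cv2.resize(im[y:y+h,x:x+w],(W,H),interpolation=cv2.INTER_CUBIC)
cv2.imwrite('pics/c4.png',np.hstack([cr(I,210,120,150,225,400,600),cr(S,310,150,60,90,400,600)]))
"
```

```text
seat mm [ -1.54 -50.33  16.08] F track [ 0.02  0.3  -6.7 ] T [-0.212  0.038 -0.062]
seat mm [ -1.8  -50.29  16.11] F track [ 0.7  -0.82 -6.44] T [-0.198 -0.032 -0.066]
seat mm [ -1.9  -50.28  16.18] F track [-0.09 -1.91 -6.82] T [-0.196 -0.049  0.025]
t 7.85 shift cm [ 0.03  0.18 -0.17] turn [-0.0022 -0.0006  0.0002]
```

View pics/c4.png

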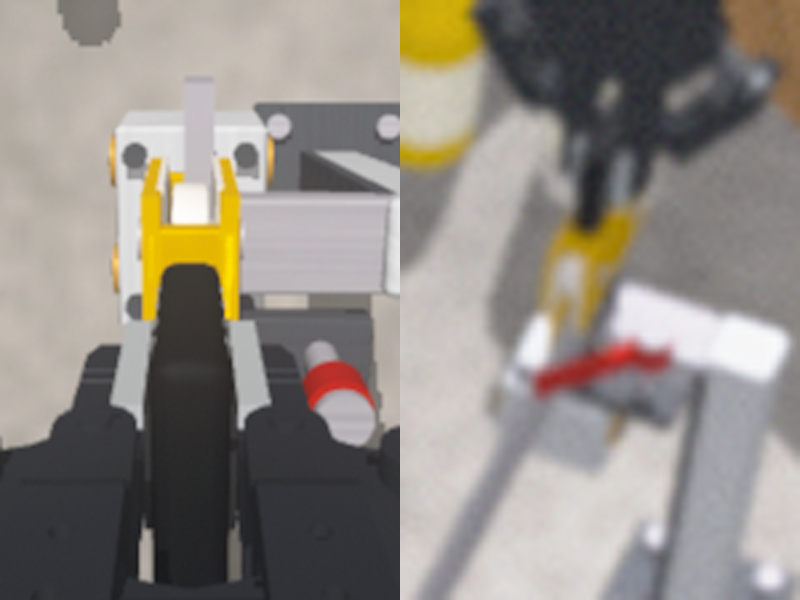

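Request:
{"api": "apply_moves", "payload": {
  "moves": [
    [[0, 0.1, 0, -0.001, 0, 0, 0], [0, 0.2, 0, -0.002, 0, 0, 0], [0, 0.2, 0.3, -0.002, 0, 0, 0], [0, 0.2, 0.5, -0.002, 0, 0, 0], [0, 0.2, 0.5, -0.002, 0, 0, 0], [0, 0.2, 0.5, -0.002, 0, 0, 0]]
  ]
}}

```text
time_s: 8.55
eef_pos: [0.6179, 0.1604, 0.2711]
eef_rot: [-0.036, 0.689, 0.723, 0.034]
wrist_force: [-0.2, -0.6, -7.0]
opening: 0.133
```

```bash
cat > prof.py <<'E'
from h import *
seat(); c=get_calibration('wrist'); seat()
I=cv2.cvtColor(camera('wrist'),cv2.COLOR_RGB2BGR); cv2.imwrite('pics/wl.png',I); I=I.astype(int)
for v in (152,158,166,174,182): print(v,'B',I[v,258:306,0])
A=tool()[1].as_matrix();A=np.c_[A[:,1],A[:,0],-A[:,2]]
s,R=tool()
for x in (-4,4,-6,6): print(x,[proj(c,s['eef_pos']+A@(np.array([x,y,0])/1e3-TC)).round(1)[0] for y in(0,35,50)])
E
python3 prof.py
```

```text
seat mm [  0.37 -50.34  10.99] F track [-0.19 -1.28 -6.87] T [-0.251 -0.018  0.011]
seat mm [  0.37 -50.34  10.99] F track [-0.19 -1.28 -6.87] T [-0.251 -0.018  0.011]
152 B [175 175 174 174 173 172 173 174 174 174 175 175 176 177 178 179 178 187
 195 195 195 194 194 195 195 194 195 194 194 186 179 178 177 176 176 175
 174 174 174 176 177 178 178 178 179 179 178 179]
158 B [171 170 171 170 169 168 169 170 171 171 171 173 174 175 176 178 178 188
 197 197 197 197 197 197 197 197 197 197 196 185 177 176 175 176 177 177
 177 178 178 179 181 181 181 181 180 173 162 155]
166 B [210 209 208 209 208 208 208 207 207 208 207 207 208 207 208 208 207 201
 196 195 196 196 196 195 196 196 195 195 198 205 209 209 209 209 209 209
 210 210 210 209 210 210 210 210 210 210 208 209]
174 B [152 120 105 111 135 174 213 225 225 225 224 225 225 225 226 226 225 210
 194 195 194 195 194 195 194 195 194 194 199 215 223 222 224 226 226 225
 225 226 228 228 213 163 124 110 105 111 133 180]
182 B [121 112 108 112 118 135 152 118  45  24  23  47 170 217 185 199 225 211
 194 194 194 194 194 195 194 194 194 194 193 191 188 182 200 217 153  22
  19  20 100 196 192 135 120 111 107 116 121 135]
-4 [array([274.7, 228.9]), array([274.4, 177.7]), array([274.3, 154.1])]
4 [array([286.5, 228.9]), array([286.8, 177.7]), array([287. , 154.1])]
-6 [array([271.7, 228.9]), array([271.3, 177.7]), array([271.1, 154.1])]
6 [array([289.5, 228.9]), array([289.9, 177.7]), array([290.2, 154.1])]
```

Request:
{"api": "apply_moves", "payload": {
  "moves": [
    [[0, 0, 0.1, 0, 0, 0, 0], [0, 0, 0.2, 0, 0, 0, 0], [0, 0, 0.3, 0, 0, 0, 0], [0, 0, 0.4, 0, 0, 0, 0], [0, 0, 0.4, 0, 0, 0, 0], [0, 0, 0.4, 0, 0, 0, 0]]
  ]
}}

```text
time_s: 9.2
eef_pos: [0.618, 0.1607, 0.2673]
eef_rot: [-0.036, 0.689, 0.723, 0.035]
wrist_force: [-0.4, 0.6, -7.0]
opening: 0.131
```

Request:
{"api": "apply_moves", "payload": {
  "moves": [
    [[0, 0, 0.05, 0, 0, 0, 0], [0, 0, 0.1, 0, 0, 0, 0], [0, 0, 0.1, 0, 0, 0, 0], [0, 0, 0.1, 0, 0, 0, 0]]
  ]
}}

```text
time_s: 9.6
eef_pos: [0.618, 0.1608, 0.2664]
eef_rot: [-0.036, 0.689, 0.723, 0.035]
wrist_force: [0.0, 0.1, -6.7]
opening: 0.131
```

Request:
{"api": "apply_moves", "payload": {
  "moves": [
    [[0, 0, 0.05, 0, 0, 0, 0], [0, 0, 0.1, 0, 0, 0, 0], [0, 0, 0.1, 0, 0, 0, 0], [0, 0, 0.1, 0, 0, 0, 0]]
  ]
}}

```text
time_s: 10.0
eef_pos: [0.618, 0.1609, 0.2654]
eef_rot: [-0.036, 0.689, 0.723, 0.035]
wrist_force: [-0.6, -0.4, -6.2]
opening: 0.132
```

Request:
{"api": "apply_moves", "payload": {
  "moves": [
    [[0, 0, 0.05, 0, 0, 0, 0], [0, 0, 0.1, 0, 0, 0, 0], [0, 0, 0.1, 0, 0, 0, 0]]
  ]
}}

```text
time_s: 10.3
eef_pos: [0.6179, 0.161, 0.2643]
eef_rot: [-0.036, 0.689, 0.723, 0.034]
wrist_force: [0.3, 0.6, -6.8]
opening: 0.13
```

Request:
{"api": "apply_moves", "payload": {
  "moves": [
    [[0, 0, 0.05, 0, 0, 0, 0], [0, 0, 0.1, 0, 0, 0, 0], [0, 0, 0.1, 0, 0, 0, 0]]
  ]
}}

```text
time_s: 10.6
eef_pos: [0.6179, 0.1612, 0.2633]
eef_rot: [-0.036, 0.689, 0.723, 0.035]
wrist_force: [0.3, 0.1, -5.9]
opening: 0.132
```

```bash
python3 -c "
from h import *
seat()"
```

```text
seat mm [  0.47 -50.32   3.14] F track [ 0.32 -0.54 -5.89] T [-0.221 -0.02   0.065]
```

Request:
{"api": "apply_moves", "payload": {
  "moves": [
    [[0, 0, 0.05, 0, 0, 0, 0], [0, 0, 0.05, 0, 0, 0, 0]]
  ]
}}

```text
time_s: 10.8
eef_pos: [0.6179, 0.1612, 0.2628]
eef_rot: [-0.036, 0.689, 0.723, 0.035]
wrist_force: [0.3, -0.2, -6.8]
opening: 0.131
```

Request:
{"api": "apply_moves", "payload": {
  "moves": [
    [[0, 0, 0.05, 0, 0, 0, 0], [0, 0, 0.05, 0, 0, 0, 0]]
  ]
}}

```text
time_s: 11.0
eef_pos: [0.6179, 0.1613, 0.2623]
eef_rot: [-0.036, 0.689, 0.723, 0.035]
wrist_force: [0.4, 0.0, -7.3]
opening: 0.135
```

```bash
python3 -c "
from h import *
seat()"
```

```text
seat mm [  0.48 -50.32   2.15] F track [ 0.42 -0.7  -7.22] T [-0.191  0.01  -0.015]
```

Request:
{"api": "apply_moves", "payload": {
  "moves": [
    [[0, 0, 0.05, 0, 0, 0, 0], [0, 0, 0.1, 0, 0, 0, 0]]
  ]
}}

```text
time_s: 11.2
eef_pos: [0.618, 0.1614, 0.2614]
eef_rot: [-0.036, 0.689, 0.723, 0.035]
wrist_force: [0.6, 0.1, -7.8]
opening: 0.133
```

Request:
{"api": "apply_moves", "payload": {
  "moves": [
    [[0, 0, 0.05, 0, 0, 0, 0], [0, 0, 0.1, 0, 0, 0, 0]]
  ]
}}

```text
time_s: 11.4
eef_pos: [0.6179, 0.1615, 0.2604]
eef_rot: [-0.036, 0.689, 0.723, 0.035]
wrist_force: [0.0, -0.2, -7.1]
opening: 0.134
```

```bash
python3 -c "
from h import *
seat()"
```

```text
seat mm [  0.5  -50.3    0.16] F track [ 0.01 -0.92 -7.03] T [-0.214 -0.05   0.059]
```

Request:
{"api": "apply_moves", "payload": {
  "moves": [
    [[0, 0, 0.05, 0, 0, 0, 0], [0, 0, 0.1, 0, 0, 0, 0]]
  ]
}}

```text
time_s: 11.6
eef_pos: [0.6181, 0.1615, 0.2597]
eef_rot: [-0.036, 0.689, 0.723, 0.035]
wrist_force: [-0.4, -0.7, -4.3]
opening: 0.131
```

Request:
{"api": "apply_moves", "payload": {
  "moves": [
    [[0, 0, 0.05, 0, 0, 0, 0], [0, 0, 0.05, 0, 0, 0, 0]]
  ]
}}

```text
time_s: 11.8
eef_pos: [0.6183, 0.1616, 0.2597]
eef_rot: [-0.036, 0.689, 0.723, 0.035]
wrist_force: [-0.9, -0.7, -2.4]
opening: 0.132
```

Request:
{"api": "apply_moves", "payload": {
  "moves": [
    [[0, 0, 0.05, 0, 0, 0, 0], [0, 0, 0.05, 0, 0, 0, 0]]
  ]
}}

```text
time_s: 12.0
eef_pos: [0.6185, 0.1616, 0.2596]
eef_rot: [-0.035, 0.689, 0.723, 0.035]
wrist_force: [-0.9, -0.8, 2.6]
opening: 0.132
```

```bash
python3 -c "
from h import *
seat()"
```

```text
seat mm [  1.17 -50.25  -0.58] F track [-0.95 -0.51  2.63] T [-0.21   0.175  0.026]
```

Request:
{"api": "apply_moves", "payload": {
  "moves": [
    [[0, -0.02, -0.05, 0, 0, 0, 0], [0, -0.03, -0.05, 0, 0, 0, 0], [0, -0.03, -0.05, 0, 0, 0, 0], [0, -0.03, -0.05, 0, 0, 0, 0]]
  ]
}}

```text
time_s: 12.4
eef_pos: [0.6182, 0.1616, 0.2596]
eef_rot: [-0.036, 0.689, 0.723, 0.035]
wrist_force: [1.0, -1.6, 2.7]
opening: 0.13
```

```bash
python3 prof.py
```

```text
seat mm [  0.89 -50.3   -0.61] F track [ 0.91 -1.36  2.87] T [-0.156 -0.233  0.041]
seat mm [  0.89 -50.3   -0.61] F track [ 0.91 -1.36  2.87] T [-0.156 -0.233  0.041]
152 B [174 173 173 173 173 173 173 174 174 174 175 176 177 177 178 178 175 173
 173 174 173 173 174 173 173 173 173 173 176 178 178 177 177 177 176 174
 174 174 174 175 177 177 178 178 178 179 179 180]
158 B [170 170 169 169 168 169 170 170 170 172 173 174 174 174 176 179 190 197
 197 197 196 196 196 196 196 197 197 196 191 181 177 175 174 175 176 176
 177 177 178 178 179 179 180 180 181 180 178 178]
166 B [207 206 204 205 205 205 204 204 204 204 204 204 204 205 204 203 199 196
 196 196 197 196 196 197 197 196 196 196 200 204 206 205 205 205 206 207
 206 206 206 206 207 208 207 207 206 206 206 206]
174 B [139 119 105 112 136 174 212 224 224 225 224 223 224 225 225 222 206 193
 194 194 194 194 193 193 193 194 193 194 208 220 222 222 223 225 224 224
 224 225 226 227 212 163 123 111 105 111 136 171]
182 B [120 110 107 116 121 135 197 169  54  23  24  46 169 217 189 196 207 194
 193 193 194 194 194 193 194 194 193 193 207 220 221 199 200 217 157  42
  21  21  81 189 191 135 120 109 106 114 121 134]
-4 [array([274.5, 228.8]), array([274.2, 177.7]), array([274. , 154.2])]
4 [array([286.3, 228.8]), array([286.6, 177.7]), array([286.7, 154.2])]
-6 [array([271.5, 228.8]), array([271.1, 177.7]), array([270.9, 154.1])]
6 [array([289.3, 228.8]), array([289.7, 177.7]), array([289.9, 154.2])]
```

Request:
{"api": "apply_moves", "payload": {
  "moves": [
    [[0, -0.03, -0.03, 0, 0, 0, 0], [0, -0.04, -0.05, 0, 0, 0, 0], [0, -0.04, -0.05, 0, 0, 0, 0], [0, -0.04, -0.05, 0, 0, 0, 0]]
  ]
}}

```text
time_s: 12.85
eef_pos: [0.6173, 0.1615, 0.2596]
eef_rot: [-0.036, 0.689, 0.723, 0.035]
wrist_force: [0.8, -1.0, 3.1]
opening: 0.131
```

```bash
python3 -c "
from h import *
seat();camera('top');seat()"
```

```text
seat mm [ -0.11 -50.36  -0.6 ] F track [ 0.78 -0.68  3.22] T [-0.257 -0.185 -0.046]
seat mm [ -0.13 -50.33  -0.62] F track [ 0.87 -0.82  3.14] T [-0.19  -0.171  0.046]
```

Request:
{"api": "apply_moves", "payload": {
  "moves": [
    [[0, 0, -0.05, 0, 0, 0, 0], [0, 0, -0.05, 0, 0, 0, 0], [0, 0, -0.05, 0, 0, 0, 0]]
  ]
}}

```text
time_s: 13.2
eef_pos: [0.617, 0.1615, 0.2596]
eef_rot: [-0.036, 0.689, 0.723, 0.034]
wrist_force: [0.8, -1.4, 1.4]
opening: 0.133
```

```bash
python3 -c "
from h import *
seat();camera('top');seat()"
```

```text
seat mm [ -0.47 -50.29  -0.58] F track [ 0.74 -1.28  1.55] T [-0.115 -0.155  0.016]
seat mm [ -0.45 -50.32  -0.55] F track [-0.25 -0.43  0.47] T [-0.251 -0.099  0.   ]
```

Request:
{"api": "apply_moves", "payload": {
  "moves": [
    [[0, 0, -0.03, 0, 0, 0, 0], [0, 0, -0.03, 0, 0, 0, 0], [0, 0, -0.03, 0, 0, 0, 0]]
  ]
}}

```text
time_s: 13.55
eef_pos: [0.6169, 0.1615, 0.2597]
eef_rot: [-0.037, 0.689, 0.723, 0.034]
wrist_force: [-0.3, -0.5, -2.0]
opening: 0.133
```

```bash
python3 -c "
from h import *
seat();camera('top');seat()"
```

```text
seat mm [ -0.58 -50.31  -0.51] F track [-0.33 -0.71 -1.89] T [-0.225 -0.108  0.016]
seat mm [ -0.57 -50.32  -0.5 ] F track [ 0.69 -0.81 -1.59] T [-0.202 -0.077  0.024]
```

Request:
{"api": "apply_moves", "payload": {
  "moves": [
    [[-0.3, 0.03, 0, 0, 0, 0, 0], [-0.8, 0.05, 0, 0, 0, 0, 0], [-1.3, 0.05, 0, 0, 0, 0, 0], [-1.8, 0.05, 0, 0, 0, 0, 0], [-2.0, 0.05, 0, 0, 0, 0, 0], [-2.0, 0.05, 0, 0, 0, 0, 0]]
  ]
}}

```text
time_s: 14.2
eef_pos: [0.6185, 0.141, 0.2577]
eef_rot: [-0.036, 0.69, 0.722, 0.034]
wrist_force: [-0.6, -0.7, -4.9]
opening: 0.129
```

```bash
python3 -c "
from h import *
seat();goseat(0,-90,-.5)"
```

```text
seat mm [  0.1  -70.94  -0.41] F track [-0.62 -1.17 -4.77] T [-0.216  0.042  0.022]
t 14.2 shift cm [-1.9  -0.01  0.01] turn [-0.0006 -0.0005 -0.0006]
```

Request:
{"api": "apply_moves", "payload": {
  "moves": [
    [[-0.4, 0, 0.02, 0, 0, 0, 0], [-0.8, 0, 0.03, 0, 0, 0, 0], [-1.2, 0, 0.03, 0, 0, 0, 0], [-1.6, 0, 0.03, 0, 0, 0, 0], [-2.0, 0, 0.03, 0, 0, 0, 0], [-2.4, 0, 0.03, 0, 0, 0, 0], [-2.4, 0, 0.03, 0, 0, 0, 0]]
  ]
}}

```text
time_s: 14.9
eef_pos: [0.6193, 0.1165, 0.2552]
eef_rot: [-0.036, 0.69, 0.722, 0.033]
wrist_force: [-5.6, -0.3, -2.7]
opening: 0.133
```

```bash
python3 -c "
from h import *
seat()"
```

```text
seat mm [ -0.42 -95.69  -0.47] F track [-5.61 -0.31 -2.72] T [-0.223  1.162 -0.216]
```

Request:
{"api": "apply_moves", "payload": {
  "moves": [
    [[-0.4, 0.02, 0, 0, 0, 0, 0], [-0.8, 0.03, 0, 0, 0, 0, 0], [-1.2, 0.03, 0, 0, 0, 0, 0], [-1.6, 0.03, 0, 0, 0, 0, 0], [-2.0, 0.03, 0, 0, 0, 0, 0], [-2.4, 0.03, 0, 0, 0, 0, 0], [-2.8, 0.03, 0, 0, 0, 0, 0], [-2.8, 0.03, 0, 0, 0, 0, 0]]
  ]
}}

```text
time_s: 15.7
eef_pos: [0.6206, 0.0884, 0.2524]
eef_rot: [-0.036, 0.69, 0.723, 0.033]
wrist_force: [-5.9, -0.8, -1.7]
opening: 0.132
```

```bash
python3 -c "
from h import *
seat()"
```

```text
seat mm [  -0.39 -124.     -0.46] F track [-5.96 -0.65 -1.6 ] T [-0.335  1.311 -0.041]
```

Request:
{"api": "apply_moves", "payload": {
  "moves": [
    [[-0.4, 0, -0.01, 0, 0, 0, 0], [-0.8, 0, -0.01, 0, 0, 0, 0], [-1.2, 0, -0.01, 0, 0, 0, 0], [-1.6, 0, -0.01, 0, 0, 0, 0], [-2.0, 0, -0.01, 0, 0, 0, 0], [-2.4, 0, -0.01, 0, 0, 0, 0], [-2.8, 0, -0.01, 0, 0, 0, 0], [-2.8, 0, -0.01, 0, 0, 0, 0]]
  ]
}}

```text
time_s: 16.5
eef_pos: [0.6218, 0.0599, 0.2496]
eef_rot: [-0.036, 0.69, 0.723, 0.032]
wrist_force: [-6.8, -4.2, -2.8]
opening: 0.131
```

```bash
python3 -c "
from h import *
seat()"
```

```text
seat mm [  -0.6  -152.67   -0.46] F track [-7.   -4.17 -2.38] T [-0.753  1.454  0.128]
```

Request:
{"api": "apply_moves", "payload": {
  "moves": [
    [[-0.4, 0, 0, 0, 0, 0, 0], [-0.8, 0, 0, 0, 0, 0, 0], [-1.2, 0, 0, 0, 0, 0, 0], [-1.6, 0, 0, 0, 0, 0, 0], [-2.0, 0, 0, 0, 0, 0, 0], [-2.4, 0, 0, 0, 0, 0, 0], [-2.8, 0, 0, 0, 0, 0, 0], [-3.0, 0, 0, 0, 0, 0, 0]]
  ]
}}

```text
time_s: 17.3
eef_pos: [0.6243, 0.0317, 0.2469]
eef_rot: [-0.036, 0.689, 0.723, 0.035]
wrist_force: [-0.8, -0.1, -6.7]
opening: 0.129
```

```bash
python3 -c "
from h import *
seat();I=cv2.cvtColor(camera('wrist'),cv2.COLOR_RGB2BGR)
S=cv2.cvtColor(camera('scene'),cv2.COLOR_RGB2BGR);seat()
def cr(im,x,y,w,h,W,H): return cv2.resize(im[y:y+h,x:x+w],(W,H),interpolation=cv2.INTER_CUBIC)
cv2.imwrite('pics/c5.png',np.hstack([cr(I,180,50,200,300,400,600),cr(S,290,160,80,120,400,600)]))"
```

```text
seat mm [   0.8  -180.91   -0.29] F track [-0.77 -0.75 -6.62] T [-0.207 -0.011  0.032]
seat mm [   0.71 -180.71   -0.29] F track [ 0.58 -1.14 -7.08] T [-0.234 -0.007 -0.016]
```

View pics/c5.png

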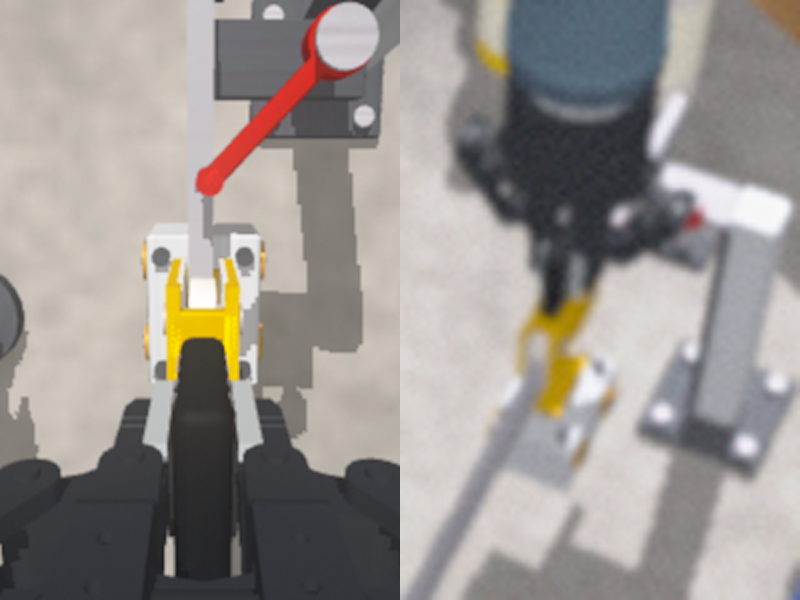

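Request:
{"api": "apply_moves", "payload": {
  "moves": [
    [[0, -0.03, 0.02, 0, 0, 0, 0], [0, -0.07, 0.04, 0, 0, 0, 0], [0, -0.07, 0.04, 0, 0, 0, 0]]
  ]
}}

```text
time_s: 17.7
eef_pos: [0.6236, 0.0325, 0.2469]
eef_rot: [-0.036, 0.689, 0.723, 0.035]
wrist_force: [0.1, 0.1, -5.5]
opening: 0.133
```

Request:
{"api": "apply_moves", "payload": {
  "moves": [
    [[0, 0, 0.03, 0, 0, 0, 0], [0, 0, 0.03, 0, 0, 0, 0], [0, 0, 0.03, 0, 0, 0, 0]]
  ]
}}

```text
time_s: 18.0
eef_pos: [0.6236, 0.0324, 0.2468]
eef_rot: [-0.036, 0.689, 0.723, 0.035]
wrist_force: [-1.4, 0.1, -2.5]
opening: 0.133
```

```bash
python3 -c "
from h import *
seat();camera('top');seat()"
```

```text
seat mm [ 1.4000e-01 -1.8026e+02 -4.8000e-01] F track [-1.37 -0.08 -2.48] T [-0.117  0.153 -0.003]
seat mm [ 1.3000e-01 -1.8027e+02 -4.9000e-01] F track [-1.81 -0.68 -2.46] T [-0.164  0.146 -0.008]
```

Request:
{"api": "apply_moves", "payload": {
  "moves": [
    [[0, 0.02, 0.02, 0, 0, 0, 0], [0, 0.02, 0.02, 0, 0, 0, 0], [0, 0.02, 0.02, 0, 0, 0, 0.3], [0, 0.02, 0.02, 0, 0, 0, 0.6], [0, 0.02, 0.02, 0, 0, 0, 0.6], [0, 0.02, 0.02, 0, 0, 0, 0.6], [0, 0.02, 0.02, 0, 0, 0, 0.6], [0, 0.02, 0.02, 0, 0, 0, 0.6]]
  ]
}}

```text
time_s: 18.85
eef_pos: [0.6237, 0.0324, 0.2462]
eef_rot: [-0.036, 0.689, 0.723, 0.035]
wrist_force: [-0.2, -0.7, -0.0]
opening: 0.599
```

```bash
python3 -c "
from h import *
seat();I=cv2.cvtColor(camera('wrist'),cv2.COLOR_RGB2BGR)
S=cv2.cvtColor(camera('scene'),cv2.COLOR_RGB2BGR);seat()
def cr(im,x,y,w,h,W,H): return cv2.resize(im[y:y+h,x:x+w],(W,H),interpolation=cv2.INTER_CUBIC)
cv2.imwrite('pics/c6.png',np.hstack([cr(I,180,50,200,300,400,600),cr(S,250,180,100,150,400,600)]))"
```

```text
seat mm [   0.19 -180.32   -1.11] F track [-0.22 -0.73  0.05] T [-0.009 -0.015  0.01 ]
seat mm [ 1.300e-01 -1.803e+02 -1.170e+00] F track [0.13 0.54 0.47] T [-0.04   0.044 -0.005]
```

View pics/c6.png

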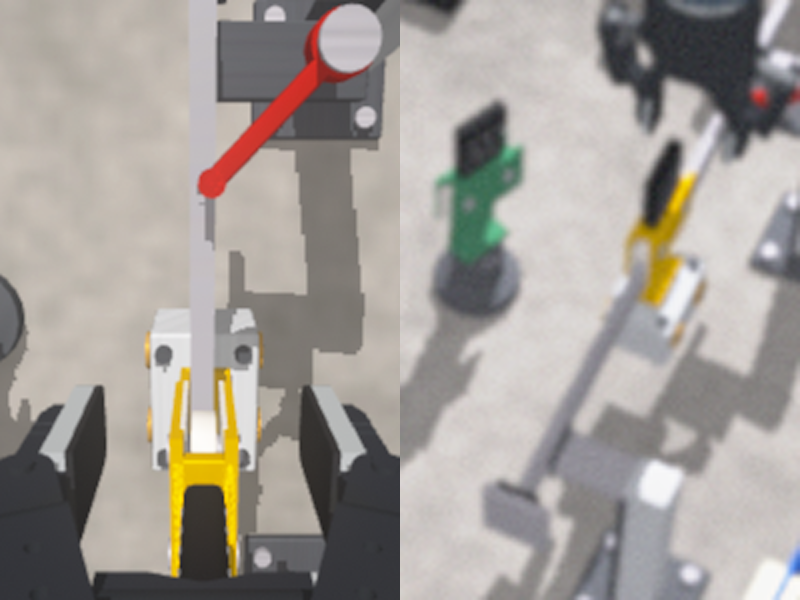

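Request:
{"api": "apply_moves", "payload": {
  "moves": [
    [[0, 0, 0, 0, 0, 0, 0.6], [0, 0, -1, 0, 0, 0, 0.6], [0, 0, -3, 0, 0, 0, 0.6], [0, 0, -6, 0, 0, 0, 0.6], [0, 0, -9, 0, 0, 0, 0.6], [0, 0, -12, 0, 0, 0, 0.6], [0, 0, -12, 0, 0, 0, 0.6], [0, 0, -12, 0, 0, 0, 0.6]]
  ]
}}

```text
time_s: 19.75
eef_pos: [0.6246, 0.0202, 0.3671]
eef_rot: [-0.035, 0.689, 0.723, 0.035]
wrist_force: [0.8, 0.1, 0.2]
opening: 0.601
```

Request:
{"api": "apply_moves", "payload": {
  "moves": [
    [[0, 0, 0, 0, 0, 0, 0.6], [0, 0, 0, 0, 0, 0, 0.6], [0, 0, 0, 0, 0, 0, 0.6], [0, 0, 0, 0, 0, 0, 0.6], [0, 0, 0, 0, 0, 0, 0.6], [0, 0, 0, 0, 0, 0, 0.6], [0, 0, 0, 0, 0, 0, 0.6], [0, 0, 0, 0, 0, 0, 0.6]]
  ]
}}

```text
time_s: 20.55
eef_pos: [0.6242, 0.0204, 0.3656]
eef_rot: [-0.036, 0.689, 0.723, 0.035]
wrist_force: [-0.2, 0.4, -0.1]
opening: 0.598
```

Request:
{"api": "apply_moves", "payload": {
  "moves": [
    [[0, 0, 0, 0, 0, 0, 0.6], [0, 0, 0, 0, 0, 0, 0.6], [0, 0, 0, 0, 0, 0, 0.6], [0, 0, 0, 0, 0, 0, 0.6], [0, 0, 0, 0, 0, 0, 0.6], [0, 0, 0, 0, 0, 0, 0.6], [0, 0, 0, 0, 0, 0, 0.6], [0, 0, 0, 0, 0, 0, 0.6]]
  ]
}}

```text
time_s: 21.35
eef_pos: [0.6242, 0.0204, 0.3655]
eef_rot: [-0.036, 0.689, 0.723, 0.035]
wrist_force: [0.1, 0.9, -0.5]
opening: 0.6
```

Request:
{"api": "apply_moves", "payload": {
  "moves": [
    [[0, 0, 0, 0, 0, 0, 0.6], [0, 0, 0, 0, 0, 0, 0.6], [0, 0, 0, 0, 0, 0, 0.6], [0, 0, 0, 0, 0, 0, 0.6], [0, 0, 0, 0, 0, 0, 0.6], [0, 0, 0, 0, 0, 0, 0.6], [0, 0, 0, 0, 0, 0, 0.6], [0, 0, 0, 0, 0, 0, 0.6]]
  ]
}}

```text
time_s: 22.15
eef_pos: [0.6242, 0.0204, 0.3655]
eef_rot: [-0.036, 0.689, 0.723, 0.035]
wrist_force: [0.5, 0.1, 0.0]
opening: 0.604
```

Request:
{"api": "apply_moves", "payload": {
  "moves": [
    [[0, 0, 0, 0, 0, 0, 0.6], [0, 0, 0, 0, 0, 0, 0.6], [0, 0, 0, 0, 0, 0, 0.6], [0, 0, 0, 0, 0, 0, 0.6], [0, 0, 0, 0, 0, 0, 0.6], [0, 0, 0, 0, 0, 0, 0.6], [0, 0, 0, 0, 0, 0, 0.6], [0, 0, 0, 0, 0, 0, 0.6]]
  ]
}}

```text
time_s: 22.95
eef_pos: [0.6242, 0.0204, 0.3655]
eef_rot: [-0.036, 0.689, 0.723, 0.035]
wrist_force: [-0.0, 0.9, 0.6]
opening: 0.602
```

```bash
python3 -c "
from h import *
S0=camera('scene')
T=cv2.cvtColor(camera('top'),cv2.COLOR_RGB2BGR)
for i in range(6): S1=camera('scene')
print(get_obs()['time_s'],'diff',np.abs(S0.astype(int)-S1)[230:330,230:330].mean())
S=cv2.cvtColor(S1,cv2.COLOR_RGB2BGR)
def cr(im,x,y,w,h,W,H): return cv2.resize(im[y:y+h,x:x+w],(W,H),interpolation=cv2.INTER_CUBIC)
cv2.imwrite('pics/c7.png',np.hstack([cr(S,230,170,130,195,400,600),np.vstack([cr(T,310,110,80,60,400,300),cr(T,180,110,140,105,400,300)])]))"
```

```text
23.35 diff 1.8547666666666667
```

View pics/c7.png

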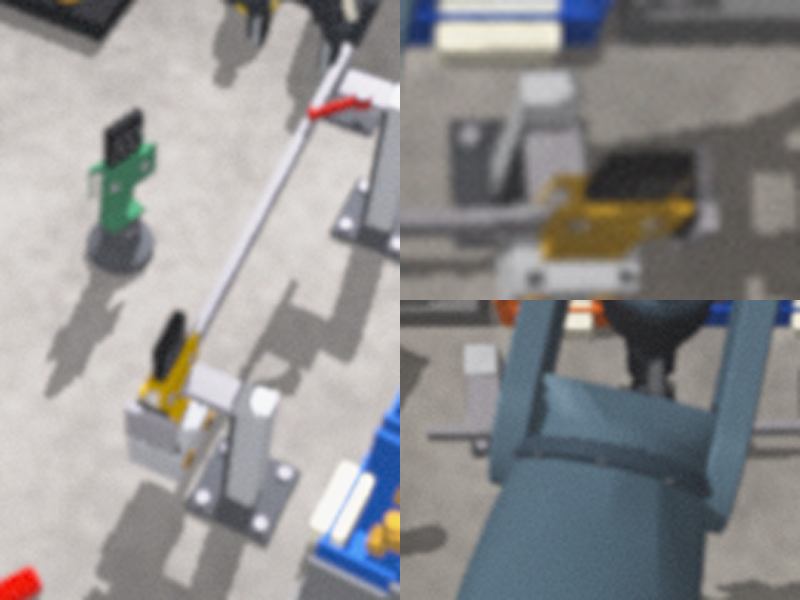

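```bash
python3 -c "
from h import *
g=lambda n:cv2.cvtColor(camera(n),cv2.COLOR_RGB2GRAY).astype(np.float32)
a=g('scene')
for i in range(10): b=g('scene')
print('carrier diff',np.abs(a-b)[265:330,270:310].mean(),'static',np.abs(a-b)[330:400,380:540].mean(),'shift',cv2.phaseCorrelate(a[265:330,270:310].copy(),b[265:330,270:310].copy()))
s=get_calibration('scene')
print('grip top at stop should be at px',proj(s,O+axes()@np.array([0,-.42,.084])),'shown ~',(230+175/400*130,170+315/600*195))
print(hand_in(),get_obs()['wrist_force'])"
```

```text
carrier diff 1.77 static 1.8140179 shift ((0.03352840303469762, -0.0025562607926943315), 0.9833386073509852)
grip top at stop should be at px [[284.65665119 277.6983525 ]] shown ~ (286.875, 272.375)
the job is handed in; nothing more can be done
the job is handed in; nothing more can be done
```

I hung the yellow carrier on the bar at about 50 mm from the open end, pushed it past the latch and let it go. It rolled to the rubber stop by itself, and I handed the job in about 24 s into the 66 s allowed.

**Setting down:** I lowered it in 0.5 to 1 mm steps. The bar was about 0.6 mm below its drawn height there. The highest carrier–bar contact I estimated from the wrist readings was about 10 N. I only had readings at the end of each move, so a short peak in between would not show.

**Latch and release:** I pushed the carrier to about 180 mm from the open end. A wrist picture showed the latch shut behind it, with the tip back on the bar. I let more of its weight onto the rollers, then opened the fingers. The next picture showed it already rolling, with the latch still shut.

**Last checks:**
- **At the stop:** The last picture shows the carrier upright on the bar against the rubber stop.
- **At rest:** Over about 0.5 s its image moved by 0.03 px.
- **Robot clear:** The gripper is about 12 cm above its release height with no force on the wrist.
- **Other things:** The green carrier stands where it was. The last crop shows little else of the bench, so I did not re-measure the other items.

**One disagreement:** The grip appeared about 2 px across and 5 px up from where I predicted it in the scene view. I had read a corner of the grip off a blurred crop, so I put this down to reading error and did not check it further.

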